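Clear the tacking stand and load the next tube

TASK

The yellow rod-stub can is standing on the blue two-rail welding stand: lift it off and set it down gently, upright and wholly on the round orange mat, without tipping it on the way. Then lay the loose square aluminium tube on the freed stand, squarely across the two rails and centred on them, set down rather than dropped. Leave the bottle, the green tin, the hammer and the red square where they are.

Things in the scene. Friction and masses are not known exactly. Their poses are not given: they have to be found in the camera images.
- can: Yellow open round can for welding-rod stubs, outside diameter 90, wall 3, height 85 mm, about 0.45 kg, with a rigid arched carrying handle over its mouth. Origin: centre of its underside; z up; x along the handle's grip. Two thin steel uprights (8 mm) rise at x = +-47 mm to the grip. It starts standing on the stand.
- can_grip (a point): Middle of the can's black handle grip, a level bar 64 long (along the can's x), 16 wide, 16 mm high; 137 mm above the can's underside, so 44 mm is free between the can's rim and the bar.
- stand: Blue welding stand, fixed to the bench: two parallel level rails of 20 x 20 mm bar, each 160 long, along the stand's x, centred at y = +-35 (50 mm gap between them), tops 60 mm above the bench, on legs with foot plates 110 mm wide at x = +-65. Origin: on the bench under its middle; z up.
- stand_top (a point): Point midway between the two rails, level with their top faces (60 mm above the bench); axes as the stand.
- mat: Round orange mat, fixed to the bench, diameter 140, 8 mm thick. Origin: centre of its underside.
- mat_top (a point): Centre of the mat's upper face, 8 mm above the bench.
- tube: Loose square aluminium-coloured metal tube, 180 long (along its x), 30 x 30 mm outside, wall 3 mm, about 0.3 kg. Origin: its very centre. It starts lying flat on the bench, centre 15 mm up.
- bottle: Bystander: white bottle with red cap, diameter 64, height 170 mm. Origin: centre of underside.
- tin: Bystander: closed green tin without handle, diameter 90, height 100 mm. Origin: centre of underside.
- hammer: Bystander: hammer 260 mm long lying on the bench along its x, head to +x. Origin: underside.
- square: Bystander: red magnetic welding square, legs 90 mm, 22 mm high, lying flat. Origin: underside, near its middle.
There are look-alikes about, which are no part of the job. Of the things that look like the can, the larger one is meant.

How it is judged:
On the way, in this order (a step that is already met when the one before it is completed fails the run):
1. the can is lifted clear of the stand, held by the robot (height (world z) of can above 0.08 m and contact force between the fingers and can above 0.5 N), for 0.1 s.
2. the can stands on the mat, released and still (horizontal distance between can and mat_top below 0.025 m and z of can in the frame of mat_top between -0.004 and 0.004 m and angle between can's own z axis and vertical below 0.08 rad and linear speed of can below 0.02 m/s and contact force between each of the fingers, the arm and can below 0.1 N), for 0.2 s.
3. the tube lies across both rails, released and still (x of tube in the frame of stand_top between -0.03 and 0.03 m and y of tube in the frame of stand_top between -0.03 and 0.03 m and z of tube in the frame of stand_top between 0.011 and 0.019 m and angle between the x axis of tube and the y axis of stand, either way round below 0.2 rad and linear speed of tube below 0.02 m/s and contact force between each of the fingers, the arm and tube below 0.1 N), for 0.2 s.
At the end, for the whole second after the job is handed in: Can upright (0.08 rad) on the mat, centres within 25 mm, underside within 4 mm of its face. Tube resting on both rails: centre within 30 mm of the stand's middle along and across, 11 to 19 mm above the rail tops, within 0.2 rad of square to the rails. Both released and at rest (all of step 2 and all of step 3); the robot touches nothing.
It fails at once if the can is tipped more than 0.4 rad (angle between can's own z axis and vertical above 0.4 rad).
It fails at once if the can is dropped or thrown (faster than 0.45 m/s while not held, a fall of about 10 mm) (contact force between each of the fingers, the arm and can below 0.1 N and linear speed of can above 0.45 m/s).
It fails at once if the tube is dropped or thrown (faster than 0.45 m/s while not held, a fall of about 10 mm) (contact force between each of the fingers, the arm and tube below 0.1 N and linear speed of tube above 0.45 m/s).
It fails at once if the bottle, tin, hammer or square is moved more than 20 mm (distance of any of bottle, tin, hammer, square from where it was at the start of the episode above 0.02 m).
It also fails if it takes over 72 s, if anything falls off the work surface, if the arm or the gripper's body presses on something with over 40 N, if the wrist force passes 120 N, or if a joint passes its speed limit or range.

ROBOT

A 6-joint arm with a two-finger parallel gripper is mounted at the origin on the work surface. World frame = base frame: x ahead of the robot, y to its left, z up, the work surface at z = 0. Lengths are in m, angles in rad, forces in N, time in s.
With the tool pointing down it reaches from about 0.35 to 0.975 m from the base axis. Payload 4.9 kg.
Tool frame: the origin (TCP) lies on the mounting face of the last link; the fingertips stand 173 mm ahead of it and the grasp point (between the pads) lies 155 mm ahead of it; x points along the fingers, y is the direction in which the jaws open and shut, and the axes are right-handed (so a half turn about x gives the same grasp; the last joint's range is limited). The gripper opens to 85 mm and grips with 20 to 120 N. Pads are 22 mm wide; open, the fingers measure 114 mm over their backs; the gripper's body (76 mm by 85 mm) begins 54 mm behind the grasp point. The pads swing forward as they close: fully open they stand 13 mm farther back than shut.
Start: joints at [-1.258, 0.053, 1.613, -0, 1.476, -0.119], TCP at [0.262, -0.568, 0.405] pointing down, gripper open.
Joint ranges: [-3.01, 3.01], [-1.01, 2.22], [0.06, 2.58], [-1.02, 4.17], [0.09, 2.62], [-3.14, 3.14]. Speed limits (rad/s): [2.57, 2.57, 3.14, 3.14, 3.14, 3.14].

INTERFACE

Orientations are given as a rotation vector (axis times angle).
In Python, from station import readout, get_image, camera_info, job gives the robot as it stands.
- The arm moves only by the shell command python3 -m pendant 'ROWS' [FORCE]. ROWS is text: rows parted by semicolons, each of 5 numbers parted by spaces: the opening, from 0 (shut) to 1 (fully open), then the shift along the tool's x, y, z in mm, then the turn about the tool's x in degrees. In form: claw dx dy dz spin; .... A call has 1 to 10 rows; each row is the pose to reach, as a shift and turn from the pose measured when the call began, along the tool's axes at that moment; what a row does not reach only later rows make up. A row lasts 1/10 s, in which the tool goes at most 50 mm and 8.59 degrees, less where a joint would pass 70% of its speed; a pose out of reach is approached as far as the arm can. A call with a gripper value outside its range is refused whole. The fingers move at their own pace and stop on an object; FORCE is the grip in N (left out, the last holds). Time passes only in rows, so rows that repeat a pose let the fingers close. It gives the time, the measured TCP pose, the force and the opening at its end, in the units of the state.
- readout.get_obs(): the state, without advancing time (a new reading comes with each control period).
- get_image(name): name is "side" or "top"; returns the picture (480x640x3 uint8, red, green, blue); there is no depth.
- camera_info(name): a dict with "fx", "fy", "cx", "cy" (pixels), "position" and "orientation" of the camera in the world. Camera axes: x right, y up, looking along -z (the intrinsics and any distortion apply to the point x, -y, -z); pixel columns grow to the right and rows downward; lengths in m; the calibration is good to about 2 mm. A picture is of the moment at which its call begins. camera_info takes no time and is no camera call.
- job.finish_job(): hands the job in, once; it reports no verdict.
The state is a dict: "t": time; "q": joint angles; "dq": joint speeds; "effort": joint torques, N m; "tool_pos": TCP position; "tool_rot": TCP orientation; "contact_force": force on the tool from outside, world axes, zero at the start; "wrist_torque": the same for the moment, N m; "opening": finger opening in m.
Only numpy, scipy, OpenCV 4.12 (cv2) and the standard library are available. Lean on these libraries where they do the work, as an engineer would, in place of code of your own. Each camera call takes 0.05 s, during which the arm holds its last target. There are 200 camera calls.

## Working session

There is one attempt and no reset: what is moved stays moved. The work goes in short steps, Python scripts to look and compute and a shell command to move; the robot and the scene stay as the last step left them, time stands still between calls to the robot, and variables do not carry over. Pictures are saved under pics/ and viewed, about 8 in all and at most 12, crops included, and the job is handed in when it is done.

```bash
mkdir -p pics
python3 - <<'E'
from station import readout,get_image,camera_info
import cv2
for n in("top","side"):
    im=get_image(n); cv2.imwrite(f"pics/{n}0.png",im[:,:,::-1]); print(n,camera_info(n))
print(readout.get_obs())
E
```

```text
top {'fx': 499.42909643340795, 'fy': 499.42909643340795, 'cx': 325.3065762003097, 'cy': 241.9727046545993, 'position': array([ 0.52510699, -0.10082967,  1.29642734]), 'orientation': array([ 0.04826939, -0.0407517 , -1.57511356])}
side {'fx': 520.3574881633059, 'fy': 520.3574881633059, 'cx': 314.2876814288367, 'cy': 246.1233414377147, 'position': array([0.37420566, 1.09111346, 0.81271935]), 'orientation': array([ 0.16110129, -1.50853666, -2.57077327])}
{'t': 0.1, 'q': array([-1.25799401e+00,  5.33266927e-02,  1.61418245e+00,  4.61211278e-05,
        1.47601942e+00, -1.19039959e-01]), 'dq': array([ 3.61784318e-04,  3.58674739e-04, -6.48710749e-03,  2.80646918e-05,
       -1.27694016e-03, -7.30738243e-04]), 'effort': array([ 5.52636993e-04, -3.94902778e+01, -3.71362352e+01, -9.30392957e-05,
        3.93618320e-03, -4.23523105e-06]), 'tool_pos': array([ 0.26149624, -0.56739486,  0.40354803]), 'tool_rot': array([ 1.9832751 ,  0.43700023, -1.98356256]), 'contact_force': array([-0.4404415 , -0.66307203, -0.17949422]), 'wrist_torque': array([0.05148317, 0.00378992, 0.02073382]), 'opening': 0.08510301345635167}
```

View pics/top0.png

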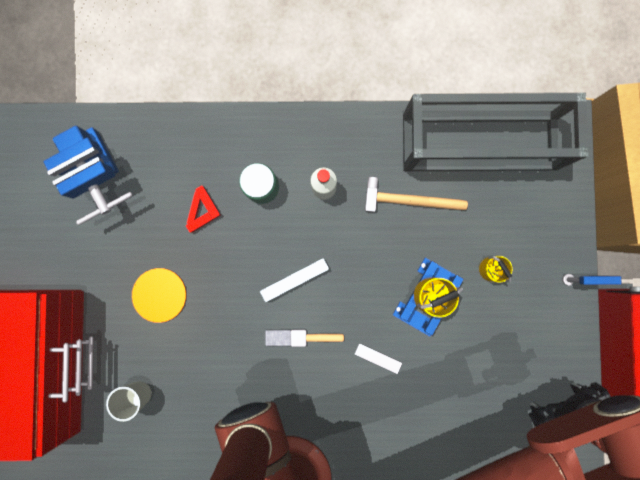

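View pics/side0.png

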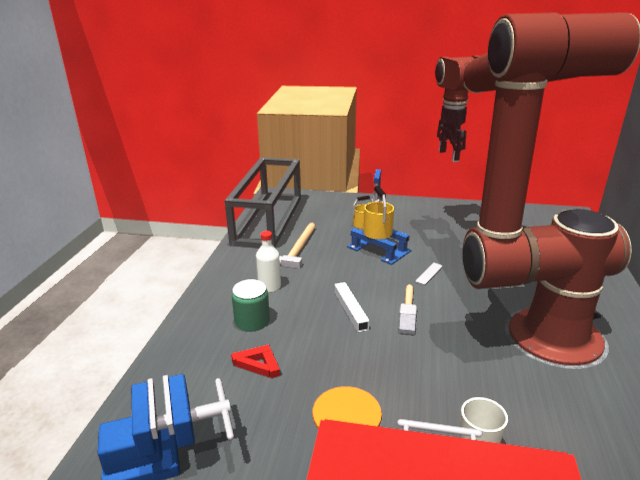

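The top view shows the yellow can on the blue stand at about (438,297), with the smaller can at (496,269). The mat is at (159,295), the tube at (295,280), and the shorter bar at (378,358) is a look-alike. Next I'll measure these and zoom in on the can.

```bash
cat > h.py <<'E'
import numpy as np,cv2
from scipy.spatial.transform import Rotation as R
from station import readout,get_image,camera_info
def ray(n,uv):
    c=camera_info(n); uv=np.atleast_2d(uv).astype(float)
    d=np.c_[(uv[:,0]-c['cx'])/c['fx'],-(uv[:,1]-c['cy'])/c['fy'],-np.ones(len(uv))]
    return c['position'],R.from_rotvec(c['orientation']).apply(d)
def plane(n,uv,z):
    p,d=ray(n,uv); return p+d*((z-p[2])/d[:,2])[:,None]
def proj(n,X):
    c=camera_info(n); x=R.from_rotvec(c['orientation']).inv().apply(np.atleast_2d(X)-c['position'])
    return np.c_[c['cx']+c['fx']*x[:,0]/-x[:,2],c['cy']-c['fy']*x[:,1]/-x[:,2]]
def hsv(im): return cv2.cvtColor(im,cv2.COLOR_RGB2HSV)
def blob(m,box):
    x0,y0,x1,y1=box; k=np.zeros_like(m); k[y0:y1,x0:x1]=m[y0:y1,x0:x1]
    cs=cv2.findContours(k,cv2.RETR_EXTERNAL,cv2.CHAIN_APPROX_NONE)[0]
    return max(cs,key=cv2.contourArea)
def rect(n,c,z):
    # min-area rect of contour projected onto plane z: centre, long-axis angle deg, size
    P=plane(n,c.reshape(-1,2),z)[:,:2]; (cx,cy),(w,h),a=cv2.minAreaRect((P*1000).astype(np.float32))
    if h>w: a+=90; w,h=h,w
    return cx,cy,w,h,(a+90)%180-90
def tool():
    o=readout.get_obs(); M=R.from_rotvec(o['tool_rot']).as_matrix()
    return o,M
E
python3 - <<'E'
from h import *
im=cv2.imread('pics/top0.png')[:,:,::-1].copy(); H=hsv(im); h,s,v=[H[...,i].astype(int) for i in range(3)]
org=((h>8)&(h<25)&(s>150)&(v>120)).astype('uint8')*255
print('mat',rect('top',blob(org,(110,250,210,340)),.008))
wh=((s<40)&(v>150)).astype('uint8')*255
print('tube',rect('top',blob(wh,(250,250,340,310)),.03), 'small', rect('top',blob(wh,(345,335,410,380)),.02))
bl=((h>100)&(h<125)&(s>120)).astype('uint8')*255
pts=np.argwhere(bl[250:345,385:470])[:,::-1]+[385,250]
P=plane('top',pts,.06)[:,:2]*1000
print('stand',cv2.minAreaRect(P.astype(np.float32)))
yl=((h>20)&(h<35)&(s>150)&(v>100)).astype('uint8')*255
print('can rim',rect('top',blob(yl,(400,265,475,335)),.145))
a=cv2.resize(im[245:345,385:525],None,fx=5.5,fy=5.5,interpolation=cv2.INTER_CUBIC)
cv2.imwrite('pics/zoom.png',a[:,:,::-1])
o,M=tool(); print(M.round(3))
E
```

```text
mat (456.8616638183594, 330.2579040527344, 139.0625762939453, 122.27809143066406, -57.69243240356445)
tube (501.89178466796875, -15.028480529785156, 183.3157501220703, 34.49064254760742, -62.67382049560547) small (302.6767578125, -226.17962646484375, 120.93611907958984, 32.00830078125, 65.31074523925781)
stand ((459.5106201171875, -346.7027587890625), (109.36725616455078, 164.1267547607422), 59.78007507324219)
can rim (482.7477722167969, -341.6893310546875, 97.09452056884766, 51.473060607910156, -65.55687713623047)
[[-0.001  0.419 -0.908]
 [ 0.002 -0.908 -0.419]
 [-1.    -0.002 -0.   ]]
```

View pics/zoom.png

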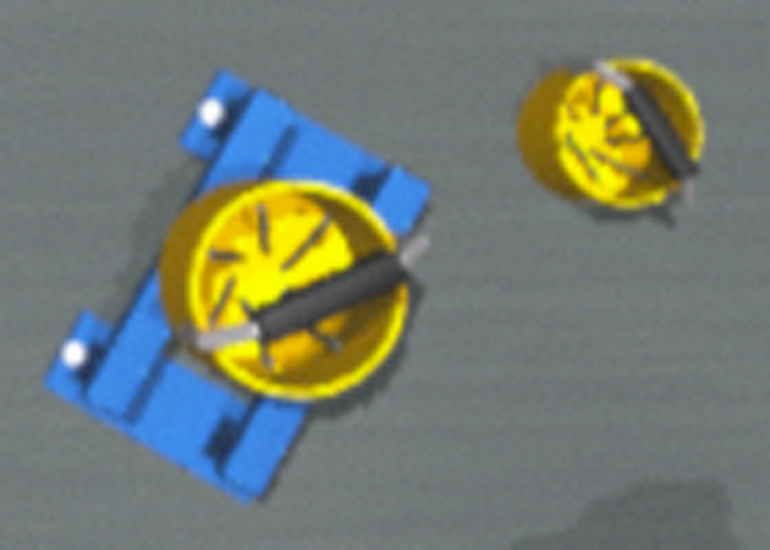

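The zoom shows the grip bar running from about (258,325) to (400,268) in zoom pixels. The rail corners are near (250,88), (88,400), (262,502) and (430,188).

```bash
cat >> h.py <<'E'
def to(target,ydir_deg):
    # shift (mm, tool axes) and spin (deg) to put grasp point at target, tool y along ydir (mod 180), tool down
    o,M=tool(); g=o['tool_pos']+.155*M[:,0]; d=M.T@(np.array(target)-g)*1000
    cur=np.degrees(np.arctan2(M[1,1],M[0,1])); e=(ydir_deg-cur+90)%180-90
    print('t',o['t'],'grasp',g.round(4),'shift',d.round(1),'spin',round(-e,1),'(or other half turn) ydeg',round(cur,1),'tilt',np.degrees(np.arccos(-M[2,0])).round(2),'q6',o['q'][5].round(2),'F',o['contact_force'].round(1),'open',round(o['opening'],4))
E
python3 - <<'E'
from h import *
z=lambda p:np.array(p)/5.5+[384.6,244.6]
b=plane('top',z([(258,325),(400,268)]),.200); d=b[1]-b[0]; print('bar',b.mean(0),np.linalg.norm(d),np.degrees(np.arctan2(d[1],d[0])))
B=np.degrees(np.arctan2(d[1],d[0]))
print('rim',plane('top',z((300,290)),.145))
c=plane('top',z([(250,88),(88,400),(262,502),(430,188)]),.06); print(c.round(4),c.mean(0))
d=c[0]-c[1]+c[3]-c[2]; print('rail dir',np.degrees(np.arctan2(d[1],d[0])),np.linalg.norm(d)/2, np.linalg.norm(c[0]-c[3]))
H=hsv(cv2.imread('pics/top0.png')[:,:,::-1].copy()); h,s,v=[H[...,i].astype(int) for i in range(3)]
m=((h>8)&(h<30)&(s>150)&(v>120)); q=np.argwhere(m[250:340,110:210])[:,::-1]+[110,250]; P=plane('top',q,.008); print('mat',P.mean(0),P.min(0),P.max(0))
to(list(b.mean(0)[:2])+[.25],B+90)
E
```

```text
bar [ 0.46243224 -0.35511066  0.2       ] 0.060901194929590674 -68.55930141671894
rim [[ 0.46203151 -0.35582907  0.145     ]]
[[ 0.5478 -0.3538  0.06  ]
 [ 0.4089 -0.2792  0.06  ]
 [ 0.3634 -0.3561  0.06  ]
 [ 0.5026 -0.4337  0.06  ]] [ 0.45569369 -0.35568912  0.06      ]
rail dir -28.68135894185092 0.15853482111215542 0.09178202327839492
mat [0.464024   0.33463766 0.008     ] [0.39470464 0.26652996 0.008     ] [0.53305959 0.40347386 0.008     ]
t 0.1 grasp [ 0.2614 -0.5671  0.2485] shift [  -1.2 -108.4 -271.3] spin -86.7 (or other half turn) ydeg -65.3 tilt 0.11 q6 -0.12 F [-0.4 -0.7 -0.2] open 0.0851
```

```bash
python3 -m pendant '1 -30 -11 -27 -8; 1 -40 -22 -54 -16; 1 -40 -33 -81 -24; 1 -40 -43 -109 -32; 1 -40 -54 -136 -40; 1 -40 -65 -163 -48; 1 -40 -76 -190 -56; 1 -40 -87 -217 -64; 1 -40 -98 -244 -72; 1 -40 -108 -271 -80' 30; python3 -c "
from h import *
to([.4624,-.3551,.215],21.4)"
```

```text
t: 1.1
tool_pos: [0.4631, -0.3549, 0.4432]
tool_rot: [1.015, 1.325, -1.013]
contact_force: [0.1, -0.1, 0.2]
opening: 0.0854
t 1.1 grasp [ 0.4629 -0.3545  0.2882] shift [73.2 -0.6  0.7] spin -6.3 (or other half turn) ydeg 15.1 tilt 0.16 q6 -1.04 F [ 0.1 -0.1  0.2] open 0.0854
```

```bash
python3 -m pendant '1 20 0 0 -6; 1 40 -1 1 -6; 1 58 -1 1 -6; 1 73 -1 1 -6; 1 85 -1 1 -6; 1 91 -1 1 -6; 1 91 -1 1 -6; 1 91 -1 1 -6' 30; python3 -c "
from h import *
to([.4624,-.3551,.197],21.4)
a=get_image('side')[120:270,310:470]; b=get_image('top')[240:340,390:520]
a=cv2.resize(a,(480,450)); b=cv2.resize(b,(320,246)); c=np.zeros((450,800,3),'uint8'); c[:,:480]=a; c[:246,480:]=b
cv2.imwrite('pics/g1.png',c[:,:,::-1])"
```

```text
t: 1.9
tool_pos: [0.4624, -0.3561, 0.353]
tool_rot: [0.935, 1.362, -0.933]
contact_force: [-0.4, -1.1, 0.9]
opening: 0.0855
t 1.9 grasp [ 0.4623 -0.3558  0.198 ] shift [ 1.   0.3 -0.6] spin -0.3 (or other half turn) ydeg 21.1 tilt 0.1 q6 -1.15 F [-0.4 -1.1  0.9] open 0.0855
```

View pics/g1.png

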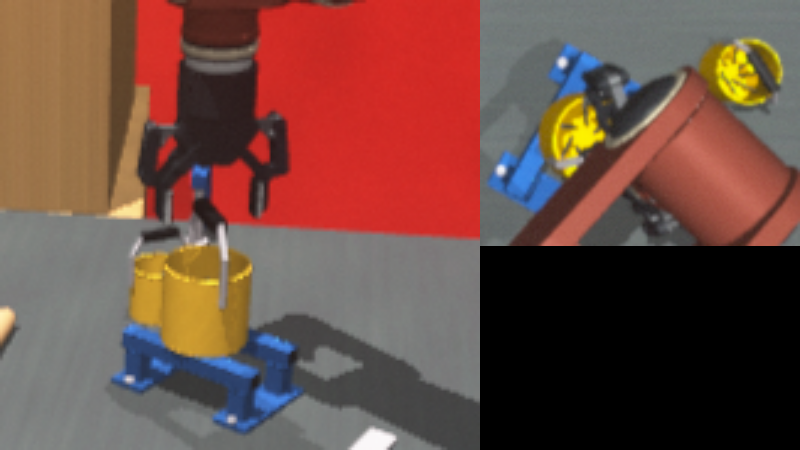

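The grip bar is centred between the open fingers, at about (210,213) in the crop, so I'll close on it.

```bash
python3 -m pendant '0.7 1 0 0 0; 0.4 1 0 0 0; 0.25 1 0 0 0; 0.1 1 0 0 0; 0 1 0 0 0; 0 1 0 0 0; 0 1 0 0 0; 0 1 0 0 0; 0 1 0 0 0; 0 1 0 0 0' 60; python3 -c "
from h import *
to([.4624,-.3551,.197],21.4)"
```

```text
t: 3.0
tool_pos: [0.4625, -0.3562, 0.3526]
tool_rot: [0.935, 1.361, -0.934]
contact_force: [-0.4, -0.3, 1.9]
opening: 0.0151
t 3.0 grasp [ 0.4625 -0.3561  0.1976] shift [ 0.6  0.3 -1. ] spin -0.3 (or other half turn) ydeg 21.1 tilt 0.05 q6 -1.15 F [-0.4 -0.3  1.9] open 0.0151
```

```bash
python3 -m pendant '0 -4 0 0 0; 0 -10 0 0 0; 0 -20 0 0 0; 0 -32 0 0 0; 0 -46 0 0 0; 0 -60 0 0 0; 0 -72 0 0 0; 0 -80 0 0 0; 0 -80 0 0 0; 0 -80 0 0 0'; python3 -c "
from h import *
to([.464,.335,.26],21.4)
a=get_image('side')[80:280,290:470]; a=cv2.resize(a,(540,600))
cv2.imwrite('pics/g2.png',a[:,:,::-1])"
```

```text
t: 4.0
tool_pos: [0.4624, -0.3562, 0.4324]
tool_rot: [0.935, 1.362, -0.934]
contact_force: [-0.5, -0.1, -4.3]
opening: 0.0147
t 4.0 grasp [ 0.4624 -0.3561  0.2774] shift [  18.1  249.9 -644.3] spin -0.3 (or other half turn) ydeg 21.1 tilt 0.05 q6 -1.15 F [-0.5 -0.1 -4.3] open 0.0147
```

View pics/g2.png

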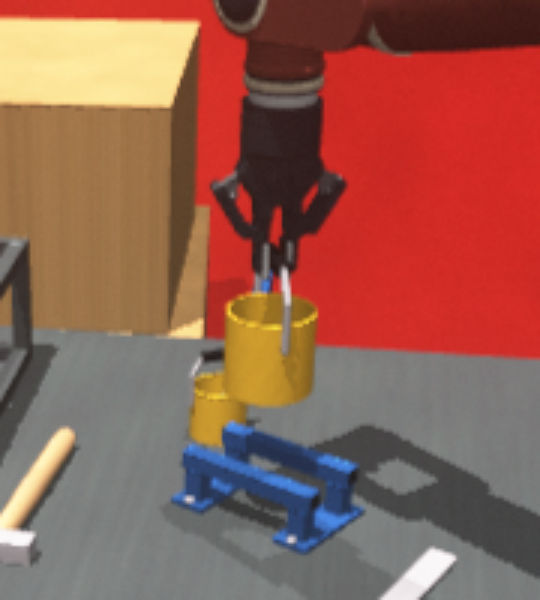

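The can is hanging level and clear of the stand. I'll carry it to the mat in three smooth stretches.

```bash
python3 -m pendant '0 0 2 -5 0; 0 0 7 -17 0; 0 0 14 -37 0; 0 0 25 -65 0; 0 0 38 -98 0; 0 0 51 -131 0; 0 0 63 -163 0; 0 0 74 -191 0; 0 0 80 -207 0; 0 0 83 -214 0' 80
python3 -m pendant '0 0 2 -5 0; 0 0 7 -17 0; 0 0 14 -37 0; 0 0 25 -65 0; 0 0 38 -98 0; 0 0 51 -131 0; 0 0 63 -163 0; 0 0 74 -191 0; 0 0 80 -207 0; 0 0 83 -214 0'
python3 -m pendant '0 0 2 -5 0; 0 0 7 -17 0; 0 0 14 -37 0; 0 0 25 -65 0; 0 0 38 -98 0; 0 0 51 -131 0; 0 0 63 -163 0; 0 0 74 -191 0; 0 0 80 -207 0; 0 0 83 -214 0'; python3 -c "
from h import *
to([.464,.335,.1455],21.4)
a=get_image('side')[200:480,220:540]; b=get_image('top')[240:400,60:220]
c=np.zeros((350,800,3),'uint8'); c[:350,:400]=cv2.resize(a,(400,350)); c[:350,440:790]=cv2.resize(b,(350,350))
cv2.imwrite('pics/g3.png',c[:,:,::-1])"
```

```text
t: 5.05
tool_pos: [0.4624, -0.1244, 0.4318]
tool_rot: [0.934, 1.364, -0.931]
contact_force: [0.4, -0.1, -3.9]
opening: 0.0146
t: 6.05
tool_pos: [0.4622, 0.1065, 0.4323]
tool_rot: [0.933, 1.365, -0.93]
contact_force: [-0.2, -0.9, -4.5]
opening: 0.0149
t: 7.05
tool_pos: [0.4618, 0.3371, 0.4326]
tool_rot: [0.931, 1.366, -0.93]
contact_force: [-0.0, -0.5, -4.8]
opening: 0.0144
t 7.05 grasp [0.4615 0.3375 0.2776] shift [132.1   1.5   3.5] spin -0.1 (or other half turn) ydeg 21.3 tilt 0.16 q6 0.13 F [-0.  -0.5 -4.8] open 0.0144
```

View pics/g3.png

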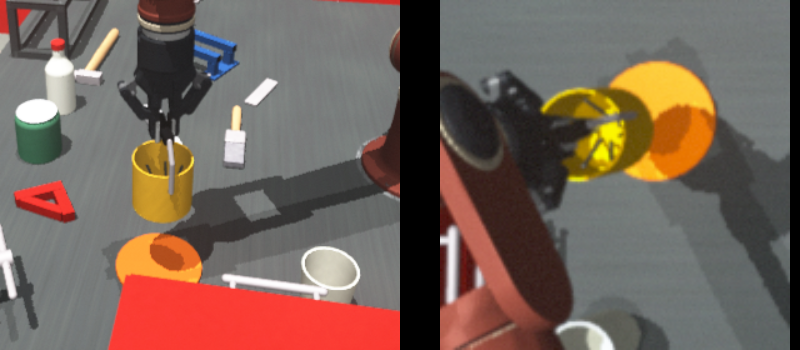

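Both views show the can upright and hanging over the mat, so I'll lower it to about 8 mm above and check.

```bash
python3 -m pendant '0 6 0 0 0; 0 18 0 1 0; 0 34 1 2 0; 0 52 1 3 0; 0 70 1 3 0; 0 88 1 3 0; 0 104 1 3 0; 0 116 1 3 0; 0 122 1 3 0; 0 124 1 3 0'; python3 -c "
from h import *
to([.464,.335,.1455],21.4)
im=get_image('top'); H=hsv(im); h,s,v=[H[...,i].astype(int) for i in range(3)]
yl=((h>21)&(h<35)&(s>150)&(v>60)).astype('uint8')*255
a=cv2.resize(im[240:400,60:220],(400,400)); b=cv2.resize(get_image('side')[300:480,220:460],(400,300)); c=np.zeros((400,800,3),'uint8'); c[:,:400]=a; c[:300,400:]=b
cv2.imwrite('pics/g4.png',c[:,:,::-1])"
```

```text
t: 8.15
tool_pos: [0.4637, 0.3339, 0.3077]
tool_rot: [0.931, 1.366, -0.932]
contact_force: [0.1, -0.1, -4.7]
opening: 0.0145
t 8.15 grasp [0.4632 0.334  0.1527] shift [ 7.2  1.1 -0.6] spin -0.1 (or other half turn) ydeg 21.3 tilt 0.17 q6 0.12 F [ 0.1 -0.1 -4.7] open 0.0145
```

View pics/g4.png

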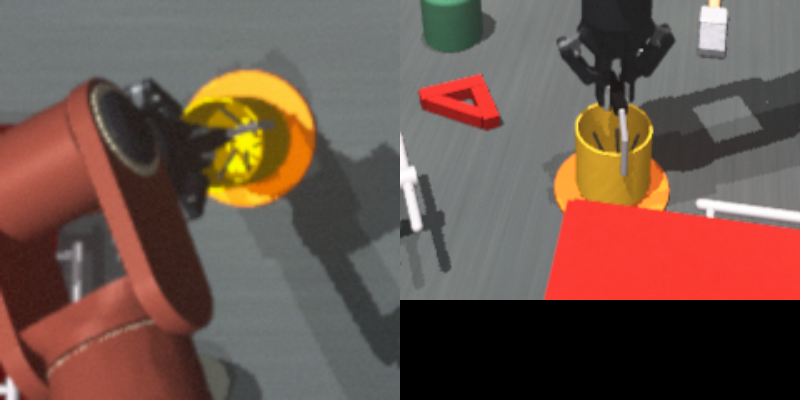

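The can sits centred over the mat in both views. I'll lower it slowly until the force comes off.

```bash
python3 -m pendant '0 2 0 0 0; 0 4 1 0 0; 0 5 1 0 0; 0 6 1 0 0; 0 6.5 1 0 0; 0 7 1 0 0; 0 7 1 0 0'; python3 -c "
from h import *
to([.464,.335,.1455],21.4)"
```

```text
t: 8.95
tool_pos: [0.4648, 0.3344, 0.3018]
tool_rot: [0.932, 1.365, -0.931]
contact_force: [0.5, -0.8, -4.3]
opening: 0.0147
t 8.95 grasp [0.4646 0.3347 0.1468] shift [ 1.3 -0.5 -0.5] spin -0.1 (or other half turn) ydeg 21.3 tilt 0.14 q6 0.12 F [ 0.5 -0.8 -4.3] open 0.0147
```

```bash
python3 -m pendant '0 0.7 0 0 0; 0 1.4 0 0 0; 0 1.7 0 0 0; 0 2 0 0 0; 0 2 0 0 0'; python3 -c "
from h import *
to([.464,.335,.1455],21.4)"
```

```text
t: 9.45
tool_pos: [0.465, 0.3345, 0.3006]
tool_rot: [0.932, 1.364, -0.93]
contact_force: [-1.2, -1.6, 0.4]
opening: 0.0143
t 9.45 grasp [0.465  0.3348 0.1456] shift [ 0.1 -0.8 -0.5] spin -0.1 (or other half turn) ydeg 21.3 tilt 0.13 q6 0.12 F [-1.2 -1.6  0.4] open 0.0143
```

The mat now carries the can's full weight. I'll open the fingers.

```bash
python3 -m pendant '0.2 0 0 0 0; 0.3 0 0 0 0; 0.4 0 0 0 0; 0.6 0 0 0 0; 0.8 0 0 0 0; 0.9 0 0 0 0; 0.9 0 0 0 0; 0.9 0 0 0 0'; python3 -m pendant '0.9 -10 0 0 0; 0.9 -30 0 0 0; 0.9 -55 0 0 0; 0.9 -85 0 0 0; 0.9 -115 0 0 0; 0.9 -140 0 0 0; 0.9 -150 0 0 0; 0.9 -150 0 0 0';  python3 -c "
from h import *
to([.502,-.015,.14],27.3)"
```

```text
t: 10.25
tool_pos: [0.465, 0.3345, 0.3006]
tool_rot: [0.932, 1.364, -0.93]
contact_force: [0.8, -0.4, 0.4]
opening: 0.0771
t: 11.05
tool_pos: [0.4653, 0.3343, 0.4531]
tool_rot: [0.935, 1.362, -0.927]
contact_force: [0.1, -0.2, -0.4]
opening: 0.0768
t 11.05 grasp [0.4658 0.3349 0.2981] shift [156.7 -94.1 339.6] spin -6.0 (or other half turn) ydeg 21.3 tilt 0.29 q6 0.12 F [ 0.1 -0.2 -0.4] open 0.0768
```

```bash
python3 -m pendant '0.9 0 -5 17 0; 0.9 0 -14 50 -1; 0.9 0 -26 92 -2; 0.9 0 -38 138 -3; 0.9 0 -51 184 -4; 0.9 0 -64 230 -5; 0.9 0 -76 272 -6; 0.9 30 -85 306 -6; 0.9 50 -92 330 -6; 0.9 60 -94 340 -6';  python3 - <<'E'
from h import *
to([.502,-.015,.14],27.3)
im=get_image('top'); H=hsv(im); h,s,v=[H[...,i].astype(int) for i in range(3)]
a=cv2.resize(im[240:360,110:250],(0,0),fx=2.8,fy=2.8); b=cv2.resize(get_image('side')[240:350,290:430],(0,0),fx=2.8,fy=2.8); t=cv2.resize(im[230:330,230:370],(0,0),fx=2.8,fy=2.8)
c=np.zeros((600,800,3),'uint8')
c[:a.shape[0],:a.shape[1]]=a; c[:b.shape[0],400:400+b.shape[1]]=b; c[340:340+min(260,t.shape[0]),:t.shape[1]]=t[:260]
cv2.imwrite('pics/g5.png',c[:,:,::-1])
yl=((h>20)&(h<35)&(s>130)&(v>60)).astype('uint8')*255
# white tube edges from first image, top face vs. side
im0=cv2.imread('pics/top0.png')[:,:,::-1].copy(); v0=hsv(im0)[...,2]
for T in (150,190,210,230):
    m=((hsv(im0)[...,1]<40)&(v0>T)).astype('uint8')*255; print(T,rect('top',blob(m,(250,250,340,310)),.03))
E
```

```text
t: 12.05
tool_pos: [0.5003, -0.0188, 0.3873]
tool_rot: [0.856, 1.402, -0.853]
contact_force: [-0.5, -0.3, 0.1]
opening: 0.0769
t 12.05 grasp [ 0.4997 -0.0181  0.2324] shift [92.4  3.5 -1.1] spin -0.2 (or other half turn) ydeg 27.1 tilt 0.34 q6 -0.66 F [-0.5 -0.3  0.1] open 0.0769
150 (501.89178466796875, -15.028480529785156, 183.3157501220703, 34.49064254760742, -62.67382049560547)
190 (501.9273681640625, -14.998252868652344, 180.95223999023438, 31.952077865600586, -62.79812431335449)
210 (501.5150146484375, -15.136817932128906, 180.7322235107422, 31.015419006347656, -62.79899978637695)
230 (502.00469970703125, -15.453712463378906, 179.54600524902344, 29.89493751525879, -62.79927062988281)
```

View pics/g5.png

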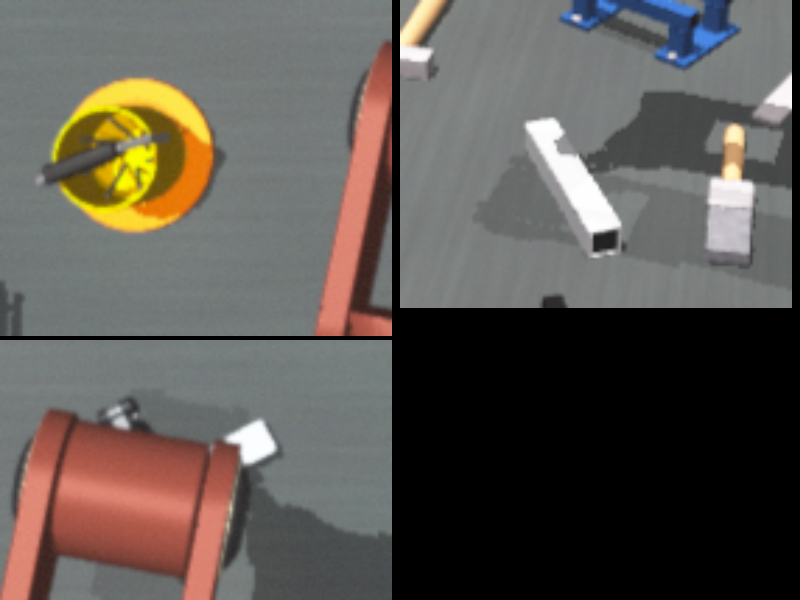

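The can stands on the mat, with its rim at about (146,296) px. The tube hasn't moved, so I'll descend onto it while checking the can's numbers.

```bash
python3 -m pendant '0.9 15 1 0 0; 0.9 40 2 -1 0; 0.9 70 3 -1 0; 0.9 100 3 -1 0; 0.9 125 3 -1 0; 0.9 145 3 -1 0; 0.9 158 3 -1 0; 0.9 165 3 -1 0; 0.9 165 3 -1 0';  python3 - <<'E'
from h import *
to([.502,-.015,.024],27.2)
print('can rim',plane('top',[(110+102/2.8,240+158/2.8)],.093))
E
```

```text
t: 13.05
tool_pos: [0.5024, -0.0137, 0.2229]
tool_rot: [0.855, 1.403, -0.851]
contact_force: [-0.9, -0.2, -0.1]
opening: 0.0765
t 13.05 grasp [ 0.5018 -0.0129  0.068 ] shift [43.9 -0.8  2.2] spin 0.0 (or other half turn) ydeg 27.2 tilt 0.38 q6 -0.65 F [-0.9 -0.2 -0.1] open 0.0765
can rim [[0.4644069  0.33520152 0.093     ]]
```

```bash
python3 -m pendant '0.9 10 -1 1 0; 0.9 24 -1 2 0; 0.9 35 -1 2 0; 0.9 41 -1 2 0; 0.9 43 -1 2 0; 0.9 43 -1 2 0' && python3 -m pendant '0.7 0 0 0 0; 0.55 0 0 0 0; 0.45 0 0 0 0; 0.35 0 0 0 0; 0.2 0 0 0 0; 0.1 0 0 0 0; 0 0 0 0 0; 0 0 0 0 0; 0 0 0 0 0' 60;  python3 - <<'E'
from h import *
to([.502,-.015,.024],27.2)
E
```

```text
t: 13.65
tool_pos: [0.5021, -0.0158, 0.1795]
tool_rot: [0.855, 1.404, -0.851]
contact_force: [-0.0, -0.2, -0.4]
opening: 0.0768
t: 14.55
tool_pos: [0.5025, -0.0158, 0.1801]
tool_rot: [0.856, 1.404, -0.851]
contact_force: [-1.7, 1.1, 4.7]
opening: 0.0289
t 14.55 grasp [ 0.5019 -0.0149  0.0251] shift [1.1 0.  0.1] spin 0.0 (or other half turn) ydeg 27.2 tilt 0.39 q6 -0.66 F [-1.7  1.1  4.7] open 0.0289
```

The tube is gripped, opening 29 mm. I'll lift it, and measure the small look-alike can beside the stand for clearance.

```bash
python3 -m pendant '0 -5 0 0 0; 0 -15 0 0 0; 0 -32 0 0 0; 0 -55 0 0 0; 0 -80 0 0 0; 0 -105 0 0 0; 0 -128 0 0 0; 0 -142 0 0 0; 0 -150 0 0 0; 0 -150 0 0 0';  python3 - <<'E'
from h import *
to([.4557,-.3557,.175],-28.7)
print('small can',plane('top',[np.array((628,135))/5.5+[384.6,244.6]],.065))
im=get_image('side'); cv2.imwrite('pics/g6.png',cv2.resize(im[120:330,280:480],(600,630))[:590,:,::-1])
E
```

```text
t: 15.55
tool_pos: [0.5031, -0.0167, 0.3309]
tool_rot: [0.856, 1.402, -0.85]
contact_force: [1.0, -0.5, -2.6]
opening: 0.0289
t 15.55 grasp [ 0.5028 -0.0158  0.1759] shift [  -0.9 -197.3  280.7] spin 55.9 (or other half turn) ydeg 27.2 tilt 0.34 q6 -0.66 F [ 1.  -0.5 -2.6] open 0.0289
small can [[ 0.5259491  -0.52117031  0.065     ]]
```

View pics/g6.png

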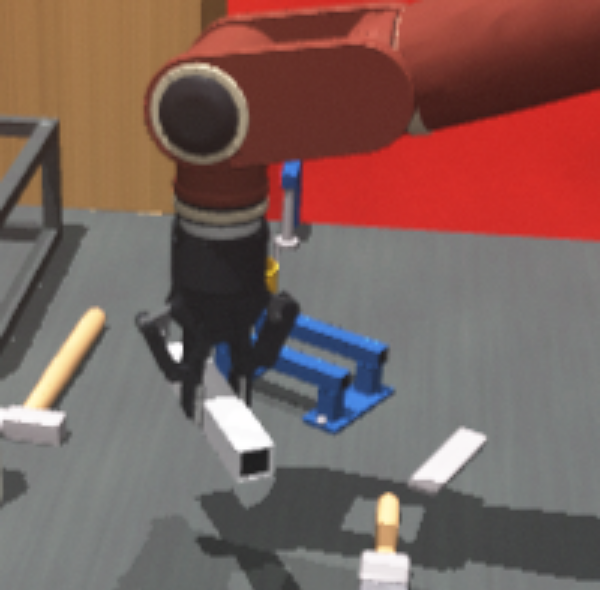

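The tube hangs level in the grip, and the small can (0.526, -0.521) is well clear. I'll carry the tube to the stand while turning it.

```bash
python3 -m pendant '0 0 -6 8 2; 0 0 -18 25 5; 0 0 -37 53 11; 0 0 -61 87 17; 0 0 -87 124 25; 0 0 -114 163 32; 0 0 -140 200 40; 0 0 -164 233 46; 0 0 -185 264 53; 0 0 -197 281 56';  python3 - <<'E'
from h import *
to([.4557,-.3557,.095],-28.7)
im=get_image('top'); a=cv2.resize(im[250:350,385:485],(400,400)); b=cv2.resize(get_image('side')[150:270,320:440],(400,400))
cv2.imwrite('pics/g7.png',np.hstack([a,b])[:,:,::-1])
E
```

```text
t: 16.6
tool_pos: [0.4548, -0.3594, 0.3262]
tool_rot: [1.574, 0.934, -1.578]
contact_force: [0.3, 0.2, -2.9]
opening: 0.0287
t 16.6 grasp [ 0.4538 -0.3584  0.1712] shift [76.2  1.1 -3. ] spin -0.5 (or other half turn) ydeg -29.2 tilt 0.54 q6 -0.29 F [ 0.3  0.2 -2.9] open 0.0287
```

View pics/g7.png

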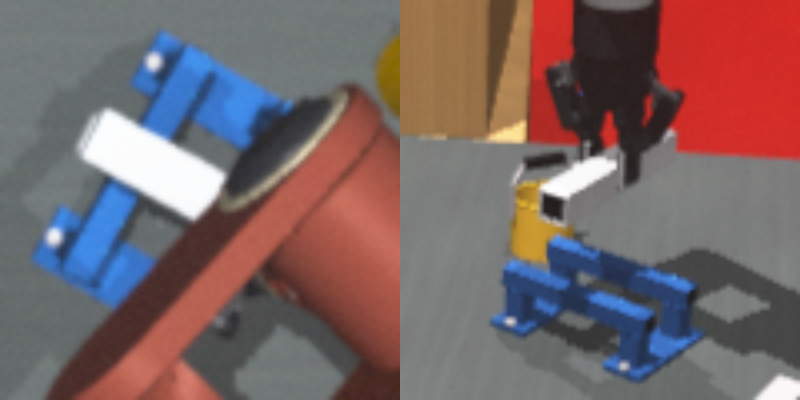

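The tube is square to the rails and centred over them. I'll lower it to about 6 mm above the rails, then creep down.

```bash
python3 -m pendant '0 5 0 -1 0; 0 15 1 -2 0; 0 28 1 -3 0; 0 42 1 -3 0; 0 55 1 -3 0; 0 66 1 -3 0; 0 73 1 -3 0; 0 77 1 -3 0; 0 79 1 -3 0; 0 79 1 -3 0';  python3 - <<'E'
from h import *
to([.4557,-.3557,.085],-28.7)
E
```

```text
t: 17.7
tool_pos: [0.4571, -0.3565, 0.2477]
tool_rot: [1.573, 0.935, -1.575]
contact_force: [0.1, -0.9, -3.4]
opening: 0.0291
t 17.7 grasp [ 0.4562 -0.3555  0.0927] shift [ 7.7 -0.2  0.5] spin -0.3 (or other half turn) ydeg -29.0 tilt 0.5 q6 -0.28 F [ 0.1 -0.9 -3.4] open 0.0291
```

```bash
python3 -m pendant '0 2 0 0 0; 0 4 0 0 0; 0 5 0 0 0; 0 6 0 0 0; 0 7 0 0 0; 0 7 0 0 0';  python3 - <<'E'
from h import *
to([.4557,-.3557,.085],-28.7)
E
```

```text
t: 18.3
tool_pos: [0.4569, -0.3564, 0.2405]
tool_rot: [1.573, 0.935, -1.576]
contact_force: [1.2, 0.5, -2.9]
opening: 0.0288
t 18.3 grasp [ 0.456  -0.3554  0.0856] shift [ 0.6 -0.1  0.5] spin -0.3 (or other half turn) ydeg -29.0 tilt 0.52 q6 -0.28 F [ 1.2  0.5 -2.9] open 0.0288
```

```bash
python3 -m pendant '0 0.7 0 0 0; 0 1.4 0 0 0; 0 1.8 0 0 0; 0 1.8 0 0 0';  python3 - <<'E'
from h import *
to([.4557,-.3557,.085],-28.7)
E
```

```text
t: 18.7
tool_pos: [0.4572, -0.3567, 0.2402]
tool_rot: [1.573, 0.934, -1.575]
contact_force: [-2.5, 2.2, 4.4]
opening: 0.0286
t 18.7 grasp [ 0.4564 -0.3557  0.0852] shift [ 0.2 -0.6  0.3] spin -0.3 (or other half turn) ydeg -29.0 tilt 0.47 q6 -0.28 F [-2.5  2.2  4.4] open 0.0286
```

The tube has made contact and is supported. I'll release and retreat straight up.

```bash
python3 -m pendant '0.4 0 0 0 0; 0.45 0 0 0 0; 0.55 0 0 0 0; 0.7 0 0 0 0; 0.9 0 0 0 0; 0.9 0 0 0 0; 0.9 0 0 0 0; 0.9 0 0 0 0'; python3 -m pendant '0.9 -5 0 0 0; 0.9 -20 0 0 0; 0.9 -45 0 0 0; 0.9 -75 0 0 0; 0.9 -105 0 0 0; 0.9 -135 0 0 0; 0.9 -160 0 0 0; 0.9 -170 0 0 0; 0.9 -170 0 0 0';python3 -m pendant '0.9 -10 -10 -10 0; 0.9 -20 0 -40 0; 0.9 -20 0 -80 0; 0.9 -20 0 -120 0; 0.9 -20 0 -155 0; 0.9 -20 0 -180 0; 0.9 -20 0 -190 0; 0.9 -20 0 -190 0; 0.9 -20 0 -190 0'
python3 - <<'E'
from h import *
to([.4557,-.3557,.085],-28.7)
im=get_image('top'); s=get_image('side'); cv2.imwrite('pics/f_top.png',im[:,:,::-1]); cv2.imwrite('pics/f_side.png',s[:,:,::-1])
H=hsv(im);m=((H[...,1]<40)&(H[...,2]>200)).astype('uint8')*255
print('tube',rect('top',blob(m,(395,255,475,335)),.09))
b=np.vstack([cv2.resize(im[240:350,380:490],(400,280)),cv2.resize(s[200:270,340:420],(400,320))])
cv2.imwrite('pics/f.png',np.hstack([cv2.resize(im,(400,300)),cv2.resize(im[240:350,380:490],(400,300))])[:,:,::-1])
cv2.imwrite('pics/f.png',np.vstack([cv2.imread('pics/f.png'),np.hstack([cv2.resize(s,(400,300)),cv2.resize(s[200:275,330:430],(400,300))])[:,:,::-1]]))
E
```

```text
t: 19.5
tool_pos: [0.4572, -0.3567, 0.2401]
tool_rot: [1.573, 0.934, -1.575]
contact_force: [-0.5, -0.9, 0.7]
opening: 0.0769
t: 20.4
tool_pos: [0.4583, -0.3579, 0.4131]
tool_rot: [1.572, 0.929, -1.573]
contact_force: [1.0, -0.5, -0.0]
opening: 0.0764
t: 21.3
tool_pos: [0.5502, -0.1924, 0.4325]
tool_rot: [1.572, 0.93, -1.575]
contact_force: [-0.6, -0.4, 0.2]
opening: 0.077
t 21.3 grasp [ 0.5497 -0.192   0.2775] shift [192.3  -1.8 188.9] spin -0.3 (or other half turn) ydeg -29.0 tilt 0.26 q6 0.04 F [-0.6 -0.4  0.2] open 0.077
tube (444.2677917480469, -375.7298583984375, 135.5667724609375, 31.615650177001953, 61.08919906616211)
```

View pics/f.png

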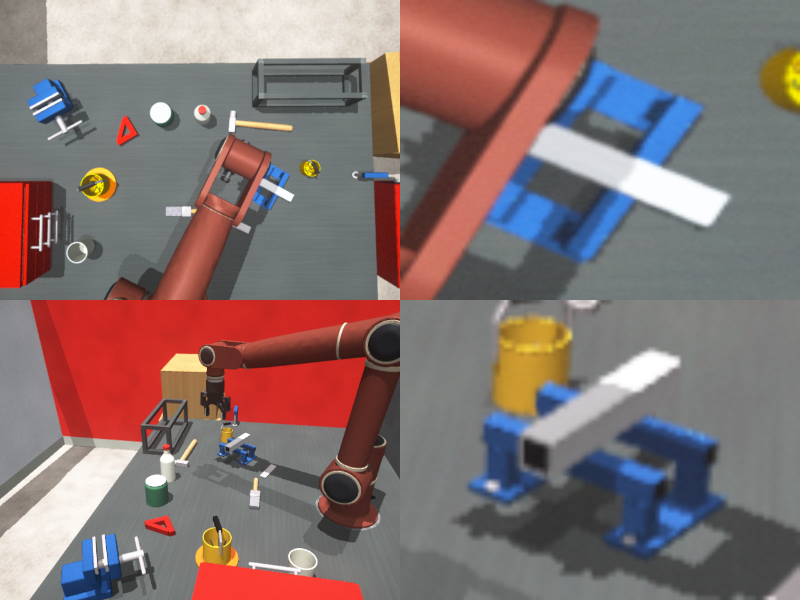

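The tube lies across both rails. Its visible end, extrapolated by half its length, puts the centre at (0.455, -0.356) and the angle at 61.1°, against a stand centre of (0.4557, -0.3557) and square at 61.3°. The can is upright on the mat, the bystanders look unmoved and the arm is clear, so I'll hand in.

```bash
python3 -c "
from station import job
print(job.finish_job())"
```

```text
the job is handed in; nothing more can be done
None
```

I finished both parts and handed the job in at about 21 s of the 72 s allowed. The station reports no verdict, so the results below are from my own checks.

- **Can:** I lifted it by its handle grip, carried it level to the mat, and released it only once the force reading showed the mat carrying its full weight. The check picture put its rim centre within about 1 mm of the mat's centre, standing upright.
- **Tube:** I lowered it onto the rails until it made contact, then released it. Its measured centre is within about 1 mm of the stand's middle, and it is about 0.2° off square.
- **Tube, what was less certain:** the arm hid part of the tube in the last top view, so that centre is worked out from its visible end and known length. I judged that it rests on both rails from the side view, not by measuring its height.
- **Bystanders:** the bottle, green tin, hammer and red square look unmoved in the final top and side pictures, though I did not measure them again. The gripper finished well clear of everything, with the force reading near zero.

No check failed or disagreed with another.

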